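# Return the paint jars to their drip trays

## Task

After the pouring class, put each of the four closed paint jars back into its own drip tray: the tray of the same colour and the same size (large blue jar in the large blue tray, and so on). Every jar must end standing upright and flat on the floor of its tray, inside the rim, and let go. Keep the jars upright throughout, and leave the white mixing cup and the white glue bottle standing where they are.

Things in the scene. Friction and masses are not known exactly. Their poses are not given: they have to be found in the camera images.
- jar_blue_large: The large blue paint jar: a closed deep blue plastic jar with a lid of the same colour, a white dot on the lid and a white band round the foot; loose, round, straight-sided, 56 mm diameter, 78 mm tall (the lid is the top 15 mm, 4 mm narrower), about 220 g (varies by 30 %). Stands upright on the table at the start. Origin: centre of its underside; z up along the jar.
- jar_blue_small: The small blue paint jar: a closed deep blue plastic jar with a lid of the same colour, a white dot on the lid and a white band round the foot; loose, round, straight-sided, 38 mm diameter, 52 mm tall (the lid is the top 15 mm, 4 mm narrower), about 80 g (varies by 30 %). Stands upright on the table at the start. Origin: centre of its underside; z up along the jar.
- jar_gold_large: The large gold paint jar: a closed golden yellow plastic jar with a lid of the same colour, a white dot on the lid and a white band round the foot; loose, round, straight-sided, 56 mm diameter, 78 mm tall (the lid is the top 15 mm, 4 mm narrower), about 220 g (varies by 30 %). Stands upright on the table at the start. Origin: centre of its underside; z up along the jar.
- jar_gold_small: The small gold paint jar: a closed golden yellow plastic jar with a lid of the same colour, a white dot on the lid and a white band round the foot; loose, round, straight-sided, 38 mm diameter, 52 mm tall (the lid is the top 15 mm, 4 mm narrower), about 80 g (varies by 30 %). Stands upright on the table at the start. Origin: centre of its underside; z up along the jar.
- tray_blue_large: The large blue drip tray: a shallow round deep blue dish with a thin white ring printed on its floor, fixed to the table. Inside diameter 76 mm, outside 84 mm, floor 3 mm above the table, rim 8 mm above the table. It takes the large blue jar with 10 mm to spare all round. Origin: centre of its underside at table height; z up.
- tray_blue_small: The small blue drip tray: a shallow round deep blue dish with a thin white ring printed on its floor, fixed to the table. Inside diameter 53 mm, outside 61 mm, floor 3 mm above the table, rim 8 mm above the table. It takes the small blue jar with 7.5 mm to spare all round. Origin: centre of its underside at table height; z up.
- tray_gold_large: The large gold drip tray: a shallow round golden yellow dish with a thin white ring printed on its floor, fixed to the table. Inside diameter 76 mm, outside 84 mm, floor 3 mm above the table, rim 8 mm above the table. It takes the large gold jar with 10 mm to spare all round. Origin: centre of its underside at table height; z up.
- tray_gold_small: The small gold drip tray: a shallow round golden yellow dish with a thin white ring printed on its floor, fixed to the table. Inside diameter 53 mm, outside 61 mm, floor 3 mm above the table, rim 8 mm above the table. It takes the small gold jar with 7.5 mm to spare all round. Origin: centre of its underside at table height; z up.
- mixing_cup: White mixing cup with two wooden stir sticks, loose and light (60 g), 54 mm across the mouth, 68 mm tall, sticks up to about 92 mm. Stands among the jars and trays; not to be moved. Origin: centre of its underside; z up.
- glue_bottle: White glue bottle with a red cap, loose and light (50 g), 32 mm diameter, 75 mm tall, standing among the jars and trays; not to be moved. Origin: centre of its underside; z up.
Not all that is in view belongs to the job. Leave any red or turquoise look-alike of the jar_blue_large alone.

How it is judged:
By the outcome, as a careful person would: the job done as asked, in the order asked, and still so for the second after the job is handed in, with the robot touching nothing.
It also fails if it takes over 112 s, if anything falls off the work surface, if the arm or the gripper's body presses on something with over 40 N, if the wrist force passes 120 N, or if a joint passes its speed limit or range.

## Robot

A 6-joint arm with a two-finger parallel gripper is mounted at the origin on the work surface. World frame = base frame: x ahead of the robot, y to its left, z up, the work surface at z = 0. Lengths are in mm, angles in rad, forces in N, time in s.
With the tool pointing down it reaches from about 325 to 850 mm from the base axis. Payload 4.4 kg.
Tool frame: the origin (TCP) lies midway between the tips of the shut fingers; the grasp point (between the pads) lies 19 mm behind it; z points along the fingers, y is the line along which they close (so a half turn about z gives the same grasp; the last joint's range is limited). The gripper opens to 94 mm and grips with 3 to 60 N. Pads are 16 mm wide; open, the fingers measure 119 mm over their backs; the gripper's body (75 mm by 177 mm) begins 78 mm behind the grasp point.
Start: joints at [-1.298, 0.207, 1.542, -0, 1.393, -0.15], TCP at [236.444, -524.139, 205.447] pointing down, gripper open.
Joint ranges: [-2.73, 2.73], [-0.86, 2.22], [0.23, 2.46], [-1.11, 4.25], [0.08, 2.63], [-2.82, 2.82]. Speed limits (rad/s): [2.79, 2.79, 3.14, 3.14, 3.14, 3.14].

## Interface

Orientations are given as a 3x3 rotation matrix whose columns are the frame's x, y, z axes.
In Python, from workcell import bot gives the robot as it stands. The module is installed in compiled form; this text tells all that it offers. Calls block until the motion is done:
- bot.move_pose(position, orientation): joint-space move of the TCP to a pose.
- bot.move_straight(position, orientation=None, v=150): straight line of the TCP; orientation=None keeps the orientation; v is the mean speed in mm/s.
- bot.move_joints(angles): joint-space move.
- bot.open_gripper() and bot.grasp(effort=None): open the fingers fully, or close them until they stop; effort is the grip in N (None keeps the last).
- bot.sleep(seconds).
- bot.solve_ik(position, orientation): joint angles nearest the present ones, or None.
- bot.get_obs(): the state.
- bot.grab_frame(name): name is "scene" or "top" or "wrist"; returns (picture, depth): 384x512x3 uint8, red, green, blue; 384x512 float32, mm along the optical axis (not along the pixel's ray), 0 where there is no reading.
- bot.camera_model(name): a dict with "mtx" (3x3 intrinsics, pixels), "pose" (4x4, takes a point from camera to world coordinates); the wrist camera has in their place "T_tool_cam" (4x4, takes a point from camera to tool coordinates, whose origin is the TCP and whose axes are the flange's). Camera axes: x right, y up, looking along -z (the intrinsics and any distortion apply to the point x, -y, -z); pixel columns grow to the right and rows downward; lengths in mm; the calibration is good to about 2 mm. The wrist camera is an equidistant fisheye: a pixel r from the principal point sees the ray r / f radians off the axis. A picture is of the moment at which its call begins: read the wrist's pose just before it. camera_model takes no time and is no camera call.
A pose or a line that the arm cannot do raises bot.PlanningError and nothing moves.
- bot.hand_in(): hands the job in; it is judged then, once.
Trained networks look in the newest picture that a camera, given by its name, has taken for a name from the list of things; names that differ only in an ending like _2 or _b are one class to them, and where a whole thing is asked for, a point or a joint stands for the part that bears it (a point fixed in the world has none). Each returns a list of dicts, best first, with "conf" (0 to 1); they miss things now and then, are a little off and sometimes report something else, mostly with a low value. They report only what shows in the picture. A call takes as long as a camera call. They do not tell look-alikes from the thing itself.
- bot.silhouettes(camera, query): "region" (384x512 bool, what is visible of it) and "rect" ([left, top, width, height] in pixels, round what is visible of it).
- bot.landmark_of(camera, query): "xy" ([column, row] in pixels: a listed point, or the origin of a listed thing).
The state is a dict: "time_s": time; "qpos": joint angles; "qd": joint speeds; "joint_efforts": joint torques, N m; "tool_pos": TCP position; "tcp_rot": TCP orientation; "force": force on the tool from outside, world axes, zero at the start; "torque": the same for the moment, N m; "grip_width": finger opening in mm; "grasp_force": force on a finger pad.
Only numpy, scipy, OpenCV 4.12 (cv2) and the standard library are available. Lean on these libraries where they do the work, as an engineer would, in place of code of your own. Each camera call takes 0.05 s, during which the arm holds its last target. There are 200 camera calls.

## Working session

There is one attempt and no reset: what is moved stays moved. The work goes in short steps, each a Python script; the robot and the scene stay as the last script left them, time stands still between calls to the robot, and variables do not carry over. Pictures are saved under pics/ and viewed, at most 14 in all, crops included, and the job is handed in when it is done.

```bash
mkdir -p pics; python3 - <<'E'
from workcell import bot
import cv2,numpy as np
for n in("scene","top"):
    p,d=bot.grab_frame(n); cv2.imwrite(f"pics/{n}0.png",cv2.resize(p[:,:,::-1],(800,600),interpolation=cv2.INTER_CUBIC)); np.savez(f"{n}0.npz",p=p,d=d)
    m=bot.camera_model(n); print(n,{k:np.round(v,3).tolist() if not isinstance(v,str) else v for k,v in m.items()})
    for q in "jar_blue_large jar_blue_small jar_gold_large jar_gold_small tray_blue_large tray_blue_small tray_gold_large tray_gold_small mixing_cup glue_bottle".split():
        print(q,[(np.round(r["conf"],2),np.round(r["rect"]).tolist()) for r in bot.silhouettes(n,q)])
E
```

```text
scene {'mtx': [[365.035, 0.0, 256.745], [0.0, 365.035, 196.735], [0.0, 0.0, 1.0]], 'pose': [[-0.519, -0.503, 0.691, 1188.621], [0.855, -0.299, 0.424, 481.111], [-0.007, 0.811, 0.585, 611.571], [0.0, 0.0, 0.0, 1.0]]}
jar_blue_large [(np.float64(0.81), [407.0, 197.0, 33.0, 37.0]), (np.float64(0.71), [352.0, 197.0, 32.0, 39.0]), (np.float64(0.63), [361.0, 176.0, 22.0, 22.0]), (np.float64(0.61), [317.0, 181.0, 19.0, 35.0])]
jar_blue_small [(np.float64(0.86), [170.0, 192.0, 13.0, 18.0])]
jar_gold_large [(np.float64(0.89), [248.0, 202.0, 23.0, 38.0])]
jar_gold_small [(np.float64(0.52), [156.0, 143.0, 18.0, 22.0]), (np.float64(0.26), [226.0, 182.0, 17.0, 28.0])]
tray_blue_large [(np.float64(0.88), [121.0, 176.0, 31.0, 16.0]), (np.float64(0.3), [314.0, 258.0, 34.0, 25.0])]
tray_blue_small [(np.float64(0.75), [207.0, 169.0, 22.0, 14.0])]
tray_gold_large [(np.float64(0.8), [264.0, 193.0, 30.0, 18.0])]
tray_gold_small [(np.float64(0.92), [315.0, 258.0, 29.0, 23.0])]
mixing_cup [(np.float64(0.81), [220.0, 178.0, 24.0, 34.0])]
glue_bottle [(np.float64(0.79), [166.0, 157.0, 17.0, 27.0])]
top {'mtx
[... 374 characters left out ...]
.62), [231.0, 185.0, 32.0, 29.0]), (np.float64(0.6), [89.0, 217.0, 34.0, 25.0])]
jar_blue_small [(np.float64(0.56), [326.0, 125.0, 14.0, 15.0])]
jar_gold_large [(np.float64(0.74), [326.0, 124.0, 13.0, 19.0]), (np.float64(0.6), [230.0, 130.0, 22.0, 27.0])]
jar_gold_small [(np.float64(0.68), [402.0, 192.0, 23.0, 16.0])]
tray_blue_large [(np.float64(0.96), [380.0, 129.0, 30.0, 27.0])]
tray_blue_small [(np.float64(0.74), [319.0, 191.0, 22.0, 26.0])]
tray_gold_large [(np.float64(0.98), [231.0, 184.0, 32.0, 28.0])]
tray_gold_small [(np.float64(0.96), [158.0, 129.0, 24.0, 21.0])]
mixing_cup [(np.float64(0.65), [275.0, 152.0, 20.0, 22.0])]
glue_bottle [(np.float64(0.66), [354.0, 160.0, 19.0, 11.0])]
```

View pics/top0.png

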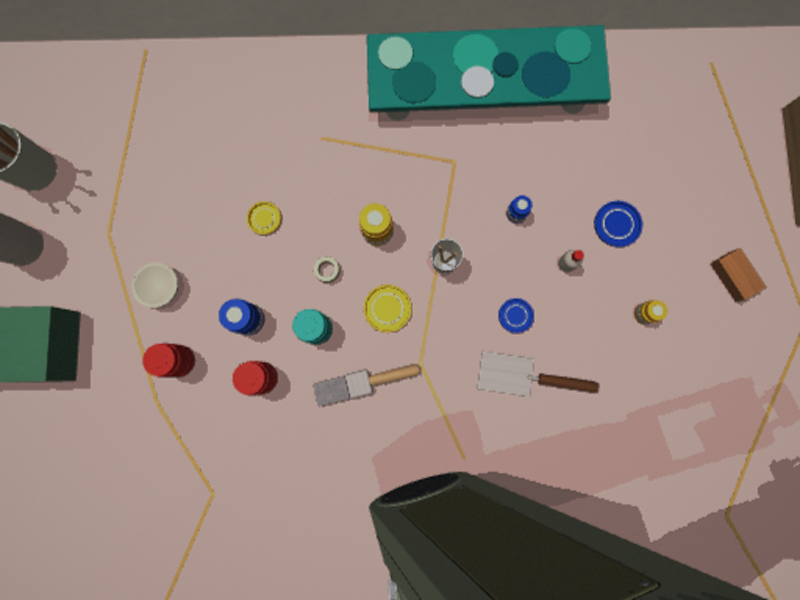

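View pics/scene0.png

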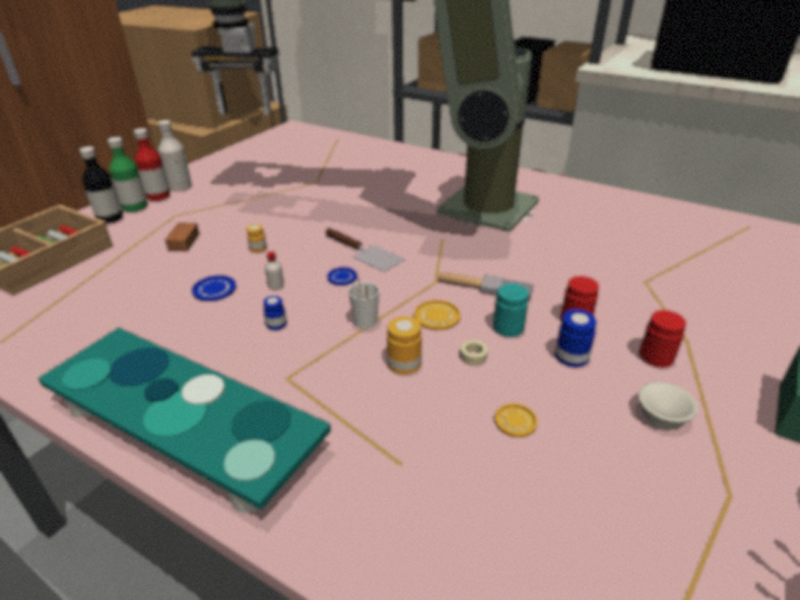

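The images agree. In the 800x600 top view, the targets are:

| Thing | Pixel |
|---|---|
| Blue large jar | (238,316), white dot and band |
| Blue small jar | (520,208) |
| Gold large jar | (376,220) |
| Gold small jar | (652,311) |
| Blue large tray | (618,223) |
| Blue small tray | (516,315) |
| Gold large tray | (388,308) |
| Gold small tray | (264,218) |

Things that could be mistaken for the large blue jar are red (167,360) and (254,378), and turquoise (312,326). The cream ring at (327,269) and the bowl at (156,285) could be taken for trays. The cup is at (446,255) and the glue bottle at (572,260).

```bash
cat > h.py <<'E'
from workcell import bot
import numpy as np,cv2,json
def cloud(n,d):
    m=bot.camera_model(n);K=m["mtx"];T=np.array(m["pose"])
    v,u=np.mgrid[:384,:512]
    r=np.stack([(u-K[0][2])/K[0][0],-(v-K[1][2])/K[1][1],-np.ones(u.shape)],-1)@T[:3,:3].T
    return T[:3,3]+r*d[...,None],T[:3,3],r
def plane(c,r,z): return c+r*((z-c[2])/r[...,2])[...,None]
E
python3 - <<'E'
from h import *
out={}
z=np.load("top0.npz");p,d=z["p"],z["d"];P,c,r=cloud("top",d)
hsv=cv2.cvtColor(p,cv2.COLOR_RGB2HSV);H,S,V=[hsv[...,i].astype(int) for i in range(3)]
blue=(H>105)&(H<135)&(S>150);gold=(H>20)&(H<35)&(S>150)
it={"jbl":(238,316,78),"jbs":(520,208,52),"jgl":(376,220,78),"jgs":(652,311,52),"tbl":(618,223,8),"tbs":(516,315,8),"tgl":(388,308,8),"tgs":(264,218,8),"cup":(446,255,68),"glue":(572,260,75),"turq":(312,326,78),"red2":(254,378,78),"red1":(167,360,78),"ring":(327,269,20)}
v,u=np.mgrid[:384,:512]
for k,(a,b,h) in it.items():
    w=np.hypot(u-a*.64,v-b*.64)<21
    if k[0]=="t" and k!="turq": m=w&(blue if k[1]=="b" else gold)
    elif k=="ring": m=w&(P[...,2]>6)
    else: m=w&(P[...,2]>h-9)&(P[...,2]<h+12)
    n,l,s,_=cv2.connectedComponentsWithStats(m.astype(np.uint8),connectivity=8)
    m=l==1+np.argmax(s[1:,4])
    q=plane(c,r,h)[m][:,:2].astype(np.float32)
    (x,y),R=cv2.minEnclosingCircle(q)
    (ma,mi)=q.max(0),q.min(0)
    ce=(ma+mi)/2; out[k]=ce.tolist()
    print(k,np.round(ce),"ext",np.round(ma-mi),"circ",round(x),round(y),round(2*R),"z",np.round(np.median(P[m][:,2]),1),m.sum())
json.dump(out,open("pos.json","w"))
E
```

```text
jbl [439. 344.] ext [48. 50.] circ 438 344 53 z 76.8 337
jbs [ 620. -127.] ext [33. 34.] circ 620 -127 35 z 51.1 133
jgl [594. 119.] ext [50. 49.] circ 593 119 53 z 77.1 318
jgs [ 437. -339.] ext [34. 34.] circ 437 -339 36 z 51.6 143
tbl [ 597. -306.] ext [80. 81.] circ 598 -305 82 z 3.9 348
tbs [ 439. -117.] ext [57. 57.] circ 438 -118 59 z 3.5 194
tgl [456. 103.] ext [79. 78.] circ 455 103 82 z 3.1 363
tgs [620. 320.] ext [57. 58.] circ 620 320 59 z 3.6 287
cup [533.   1.] ext [52. 51.] circ 534 2 54 z 66.5 84
glue [ 527. -210.] ext [16. 18.] circ 528 -210 18 z 74.1 40
turq [421. 226.] ext [50. 50.] circ 421 226 52 z 76.9 338
red2 [339. 319.] ext [49. 49.] circ 339 319 52 z 76.8 357
red1 [371. 460.] ext [49. 54.] circ 371 460 55 z 76.6 364
ring [522. 206.] ext [41. 43.] circ 522 206 45 z 18.8 141
```

```bash
cat >> h.py <<'E'
pos=json.load(open("pos.json"))
def rot(a): # tool down, closing axis (tool y) at angle a in xy
    y=np.array([np.cos(a),np.sin(a),0]);z=np.array([0,0,-1.]);return np.stack([np.cross(y,z),y,z],1)
def best(p,yaws=np.arange(-12,12)*np.pi/12):
    q0=np.array(bot.get_obs()["qpos"]);b=None
    for a in yaws:
        q=bot.solve_ik(list(p),rot(a))
        if q is None: continue
        c=np.abs(np.array(q)-q0).max()+.3*abs(q[5])
        if b is None or c<b[0]: b=(c,a,q)
    return b[1]
def wcloud():
    o=bot.get_obs();p,d=bot.grab_frame("wrist");m=bot.camera_model("wrist");K=m["mtx"]
    W=np.eye(4);W[:3,:3]=o["tcp_rot"];W[:3,3]=o["tool_pos"];T=W@np.array(m["T_tool_cam"])
    v,u=np.mgrid[:384,:512];a=(u-K[0][2])/K[0][0];b=(v-K[1][2])/K[1][1];t=np.hypot(a,b)+1e-9
    s=np.tan(np.minimum(t,1.45))/t
    r=np.stack([a*s,-b*s,-np.ones(a.shape)],-1)@T[:3,:3].T
    return p,d,T[:3,3]+r*d[...,None],T[:3,3],r
def refine(xy,h,R,crop=None,tray=False):
    p,d,P,c,r=wcloud();Q=plane(c,r,h)
    if tray:
        hs=cv2.cvtColor(p,cv2.COLOR_RGB2HSV).astype(int);ok=(hs[...,1]>150)&(P[...,2]<16)&(np.abs(P[...,2])<16)
    else: ok=(P[...,2]>h-8)&(P[...,2]<h+8)
    m=ok&(np.hypot(Q[...,0]-xy[0],Q[...,1]-xy[1])<R+15)&(d>0)
    q=Q[m][:,:2]
    if crop: 
        v=p.copy();v[m]=v[m]//2+np.array([127,0,127],np.uint8);cv2.imwrite(crop,cv2.resize(np.hstack([p,v])[:,:,::-1],(800,300)))
    if len(q)<30: print("few",len(q));return None
    hi,lo=np.percentile(q,99.5,0),np.percentile(q,.5,0);print("refined",np.round((hi+lo)/2,1),"ext",np.round(hi-lo),"z",np.round(np.median(P[m][:,2]),1),"n",m.sum());return (hi+lo)/2
E
python3 - <<'E'
from h import *
x,y=pos["jgl"];a=best((x,y,230));bot.move_pose([x,y,230],rot(a));print(bot.get_obs()["time_s"],a,bot.get_obs()["qpos"])
refine((x,y),78,26,"pics/w1.png")
E
```

```text
3.7083 0.0 [ 5.34143389e-02  2.54354132e-01  1.43246725e+00 -2.84523561e-04
  1.45486356e+00  5.48942497e-02]
refined [595.3 122.9] ext [49. 49.] z 77.7 n 1559
```

View pics/w1.png

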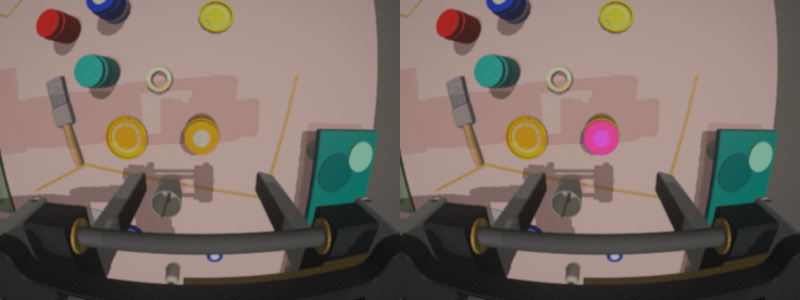

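The left half shows the open hand over the gold large jar, its white dot at about (201,138). The overlay is on that lid and the tray beside it is at (126,137). The two estimates agree within 4 mm, so I'll use their mean. Next is the pick.

```bash
cat >> h.py <<'E'
def T(): return round(bot.get_obs()["time_s"],1)
def pick(k,a,xy):
    big=k[2]=="l";g=24 if big else 10
    bot.move_straight([*xy,120],rot(a),v=250);bot.move_straight([*xy,g],v=120)
    bot.grasp(18 if big else 12);o=bot.get_obs();print("grip",o["grip_width"],o["grasp_force"])
    bot.move_straight([*xy,g+130],v=200);o=bot.get_obs();print("lift",np.round(o["grip_width"],1),np.round(o["force"],1),T());return g
def hover(k,z=230):
    xy=np.array(pos[k]);a=best((*xy,z));bot.move_pose([*xy,z],rot(a));big=k[2]=="l"
    r=refine(xy,78 if big else 52,26 if big else 17);return a,xy if r is None else (xy+r)/2
def carry(k,g,xy):
    a=best((*xy,g+130));bot.move_pose([*xy,g+130],rot(a));return a
def place(g,xy):
    bot.move_straight([*xy,g+25],v=200);bot.move_straight([*xy,g+3.5],v=40)
    print("down",np.round(bot.get_obs()["force"],1));bot.open_gripper();bot.sleep(.2);bot.move_straight([*xy,g+130],v=250);print(T())
E
python3 - <<'E'
from h import *
xy=(594.6,121);refine(pos["tgl"],8,42,tray=True);refine(pos["tgs"],8,30,tray=True)
g=pick("jgl",0.,xy);a=carry("jgl",g,pos["tgl"])
p,d,P,c,r=wcloud();cv2.imwrite("pics/w2.png",p[:,:,::-1])
m=np.hypot(P[...,0]-pos["tgl"][0],P[...,1]-pos["tgl"][1])<40
t,_=bot.grab_frame("top")[0],0;cv2.imwrite("pics/t2.png",cv2.resize(t[100:250,170:370,::-1],(800,600)))
print(a,T())
E
```

```text
refined [456.4 107.4] ext [79. 79.] z 3.6 n 1919
refined [620.8 323. ] ext [56. 58.] z 4.1 n 1065
grip 55.695996701508456 18.000048100948334
lift 55.8 [ 0.4 -0.3 -3. ] 6.9
0.0 7.6
```

View pics/w2.png

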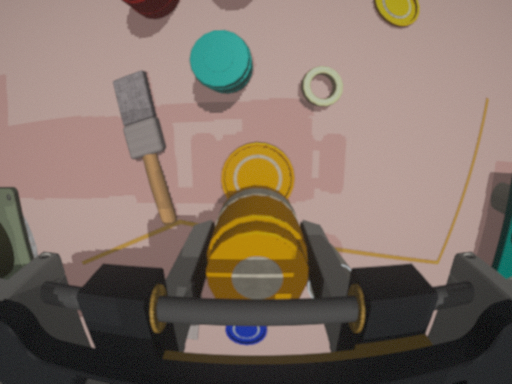

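The gold large jar is held upright at (258,250), and its tray is just beyond at (258,175). The wrist camera reads about +4 mm in y for both jar and tray, so using the mean for both cancels the offset.

```bash
python3 - <<'E'
from h import *
place(24,(456.2,105.2))
p,d,P,c,r=wcloud();cv2.imwrite("pics/w3.png",p[:,:,::-1])
refine((456,105),81,26);refine((456,105),8,42,tray=True)
E
```

```text
down [ 0.5  0.1 -2.7]
10.6
refined [456.1 108. ] ext [49. 49.] z 80.7 n 2522
refined [455.5 104.5] ext [80. 85.] z 3.2 n 1374
```

View pics/w3.png

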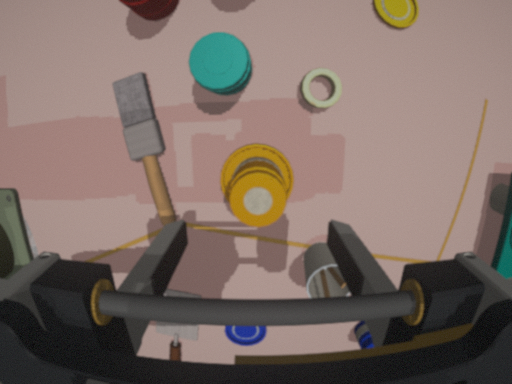

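Gold large is seated: the lid is at (456,108) against the tray at (456,107), with the top at 81 mm. Next is the large blue jar.

```bash
python3 - <<'E'
from h import *
a,xy=hover("jbl");print(a,xy);off=xy-np.array(pos["jbl"]);assert abs(off).max()<4
p=bot.grab_frame("wrist")[0];cv2.imwrite("pics/w4.png",p[:,:,::-1])
g=pick("jbl",a,xy);t=np.array(pos["tbl"])+off
carry("jbl",g,t);print(T())
r=refine(pos["tbl"],8,42,tray=True);print(t)
place(g,t);refine(t,81,26)
E
```

```text
refined [440.2 348.6] ext [49. 50.] z 77.7 n 1575
0.5235987755982988 [439.67304488 346.13503429]
grip 55.80967932761809 18.00001949071884
lift 55.7 [ 0.4 -0.7 -2.9] 14.8
17.2
refined [ 599.7 -298.6] ext [76. 70.] z 3.7 n 1940
[ 597.70887252 -303.00040272]
down [-0.1 -0.6 -1.9]
20.2
refined [ 598.  -299.9] ext [49. 49.] z 80.7 n 2504
```

View pics/w4.png

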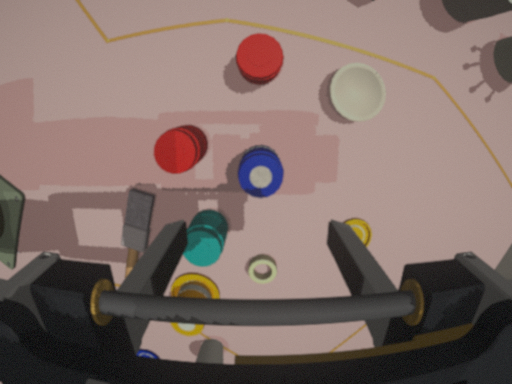

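The close view shows the blue jar with its white dot at (260,175), beside red (178,150) and turquoise (205,238), so the choice was right. It has been placed with its top at 81 mm and is well centred. Now the two small jars.

```bash
python3 - <<'E'
from h import *
for j,t in(("jgs","tgs"),("jbs","tbs")):
    a,xy=hover(j,200);off=xy-np.array(pos[j]);print(j,a,off);assert abs(off).max()<4
    g=pick(j,a,xy);t=np.array(pos[t])+off
    carry(j,g,t);place(g,t);refine(t,55,17)
q=[-1.298,.207,1.542,0,1.393,-.15]
bot.move_joints(q);print(T())
for n in("top","scene"):
    p,d=bot.grab_frame(n);cv2.imwrite(f"pics/{n}9.png",cv2.resize(p[:,:,::-1],(800,600)));
    if n=="top":
        P,c,r=cloud(n,d)
        for k,h,tt in(("jgl",81,"tgl"),("jbl",81,"tbl"),("jgs",55,"tgs"),("jbs",55,"tbs"),("cup",68,"cup"),("glue",75,"glue")):
            Q=plane(c,r,h);m=(np.abs(P[...,2]-h)<9)&(np.hypot(*(Q[...,:2]-pos[tt]).transpose(2,0,1))<45)
            q=Q[m][:,:2];print(k,np.round((q.max(0)+q.min(0))/2-pos[tt],1),np.round(np.median(P[m][:,2]),1))
E
```

```text
refined [ 438.6 -337.9] ext [32. 32.] z 51.7 n 681
jgs -0.7853981633974483 [0.66467343 0.70313688]
grip 37.497348929576 11.999973803758621
lift 37.6 [ 0.4  0.2 -1.1] 24.3
down [ 0.3  0.6 -0.8]
29.9
refined [620.8 321.4] ext [32. 33.] z 54.7 n 1013
refined [ 621.7 -124.6] ext [32. 33.] z 51.7 n 679
jbs -0.2617993877991494 [0.71334181 1.34142022]
grip 37.522434534444436 11.999905407428741
lift 38.0 [-1.   0.2 -0.6] 34.9
down [-0.  -0.1 -1.2]
38.9
refined [ 439.2 -114. ] ext [32. 33.] z 54.7 n 1012
40.6
jgl [-0.5 -0.6] 80.1
jbl [-1.2  4.4] 80.8
jgs [-1.8 -3.5] 53.9
jbs [-1.3  0.1] 53.9
cup [-0.  0.] 67.0
glue [-0.   0.1] 74.3
```

View pics/top9.png

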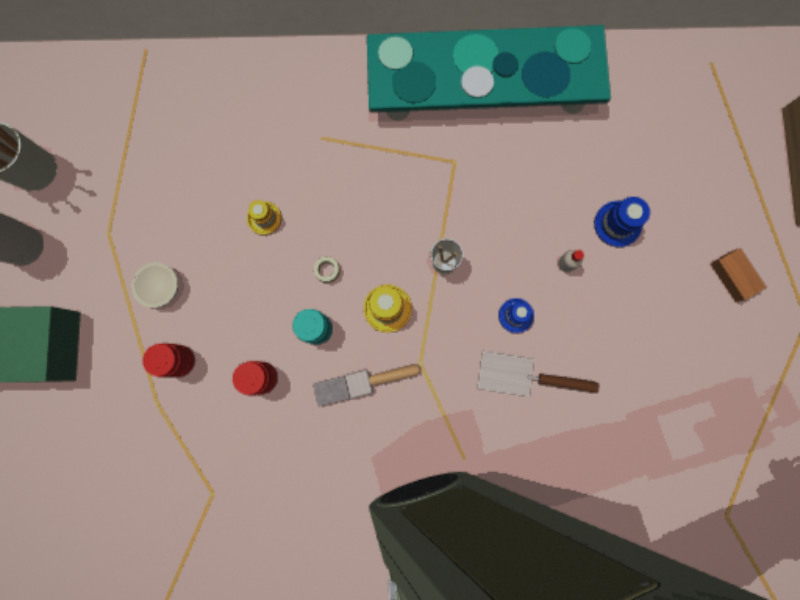

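View pics/scene9.png

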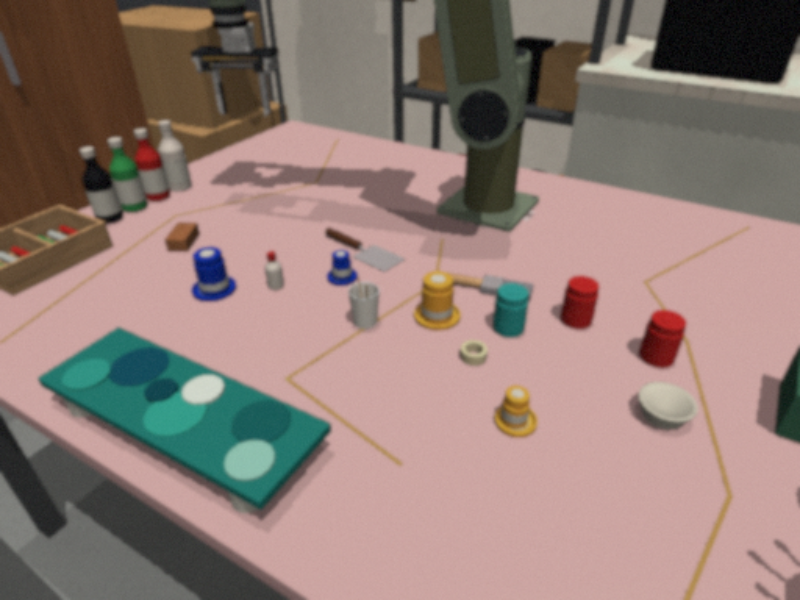

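All four jars stand upright in their matching trays. Each lid top is about 3 mm higher than before, which matches the tray floor height. The largest offset is 4.4 mm where 10 mm is allowed, and 3.9 mm where 7.5 mm is allowed. The cup and the glue bottle have not moved.

```bash
python3 -c "
from workcell import bot
print(bot.hand_in())"
```

```text
the job is handed in; nothing more can be done
None
```

All four jars stand upright in their matching trays, the cup and glue bottle did not move, and the job was handed in at about 41 s of the 112 s allowed.

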